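Slide the heel tap block under the hand press

TASK

Push the tall brass heel tap block along the bench top into the low fork under the ram of the hand press, until it stands upright and fully home against the back of the fork, and then leave it there. It topples easily, so push it low down; do not let it tip over, do not pick it up or take it between the fingers, and leave the other things on the bench where they are.

Things in the scene. Friction and masses are not known exactly. Their poses are not given: they have to be found in the camera images.
- tap_block: The heel tap block: a tall narrow brass column, 150 mm high, 0.5 to 0.95 kg, round about its z axis, standing loose on the bench. Foot 44 mm in diameter, 30 mm high; above it an 8 mm neck, a shaft 26 mm thick, and from 125 mm up a head 38 mm thick. Origin: centre of its underside. Pushed on the lowest 20 mm of its foot it slides; pushed on the shaft or head it may topple.
- press: The cast hand press, bolted to the bench (fixed). Origin: on the bench top right below the ram, at the fork's centre; z up. Its throat is open toward its own -y. Column 60 mm wide in x, y = 120 to 210 mm; foot 140 mm wide, 30 mm high, y = 35 to 255 mm. Head 70 mm wide, y = -25 to 210 mm, 230 to 320 mm high. The fixed lever rises from the head's +x side toward +y.
- fork_center (a point): Point on the bench top where the middle of the block's underside belongs. Axes as the press's. Around it a fixed steel fork, 12 mm high, open toward -y: inner face of its back at y = 23 mm, of its two arms at x = -24 and 24 mm; the arms end at y = -7 mm, then two lips flare out at 45 degrees to 86 mm apart (inside) at y = -28 mm. So the foot has 1 to 2 mm of room.
- polish_tin: Bystander: a flat round tin, 80 mm in diameter, 28 mm high, on the bench at the far side of the block's way. Origin: centre of its underside.
- awl: Bystander: a steel awl haft 22 mm thick lying on the bench at the robot's side of the block's way, about 155 mm long over all. Origin: on its underside, 72 mm from the haft's butt end, the point toward +x of its own frame.
- last: Bystander: a wooden shoe last standing on its sole on the bench close beside the press, on the side away from the robot; 250 mm long, 74 mm wide, 95 mm high at the heel. Origin: underside, about its middle; toe toward its own +x.
- ram_end (a point): Lower end of the ram, a fixed upright steel bar 36 mm in diameter, 185 mm above the bench and right above the fork's centre.

How it is judged:
At the end, for the whole second after the job is handed in: The tap block stands upright (within 0.04 rad) and still on the bench in the fork, the centre of its underside within 5 mm of the fork's centre point; tin, awl and last lie within 20 mm of where they were (horizontal distance between tap_block and fork_center below 0.005 m and height (world z) of tap_block below 0.004 m and angle between tap_block's own z axis and vertical below 0.04 rad and linear speed of tap_block below 0.01 m/s and distance of each of polish_tin, awl, last from where it was at the start of the episode below 0.02 m); the robot touches nothing.
It fails at once if the tap block is tipped (leans more than 0.25 rad) (angle between tap_block's own z axis and vertical above 0.25 rad).
It fails at once if the tap block is lifted more than 10 mm off the bench (height (world z) of tap_block above 0.01 m).
It fails at once if the tap block is taken between the fingers (horizontal distance between the grasp point and tap_block below 0.012 m and height (world z) of the grasp point below 0.16 m and contact force between the fingers and tap_block above 0.5 N).
It fails at once if a bystander (tin, awl or last) is shifted more than 20 mm (distance of any of polish_tin, awl, last from where it was at the start of the episode above 0.02 m).
It also fails if it takes over 51 s, if anything falls off the work surface, if the arm or the gripper's body presses on something with over 40 N, if the wrist force passes 120 N, or if a joint passes its speed limit or range.

ROBOT

A 7-joint arm with a two-finger parallel gripper is mounted at the origin on the work surface. World frame = base frame: x ahead of the robot, y to its left, z up, the work surface at z = 0. Lengths are in m, angles in rad, forces in N, time in s.
With the tool pointing down it reaches from about 0.35 to 0.9 m from the base axis. Payload 8.1 kg.
Tool frame: the origin (TCP) lies on the centre line of the jaws, within the pads' length; the fingertips stand 25 mm ahead of it and the grasp point (between the pads) lies 6 mm ahead of it; z points along the fingers, y is the line along which they close (so a half turn about z gives the same grasp; the last joint's range is limited). The gripper opens to 85 mm and grips with 20 to 120 N. Pads are 22 mm wide; open, the fingers measure 114 mm over their backs; the gripper's body (76 mm by 85 mm) begins 54 mm behind the grasp point. The pads swing forward as they close: fully open they stand 13 mm farther back than shut.
Start: joints at [1.18, 0.434, 0.025, 1.573, -0.012, 1.134, -0.075], TCP at [0.177, -0.599, 0.256] pointing down, gripper open.
Joint ranges: [-2.62, 2.62], [-0.44, 2.09], [-1.27, 1.32], [0.08, 2.57], [-1.32, 4.46], [0.12, 2], [-2.74, 2.74]. Speed limits (rad/s): [2.22, 2.22, 3.01, 3.01, 3.14, 3.14, 3.14].

INTERFACE

Orientations are given as a 3x3 rotation matrix whose columns are the frame's x, y, z axes.
In Python, from station import sensors, vision, ctrl, spotter gives the robot as it stands.
- The arm moves only by the tool arm_command, never from a script. Its argument "moves" is a list of rows, each a list of 3 entries, a list of its own where there are three numbers: the shift along the tool's x, y, z in mm, then the turn, a rotation vector about the tool's x, y, z in degrees, then the finger opening in mm, from 0 to 85.4. A call has 1 to 8 rows; each row shifts and turns the commanded pose from where the row before left it, along the tool's axes as they then stand; what a row does not reach is not made up. A row lasts 1/10 s, in which the tool goes at most 50 mm and 8.59 degrees, less where a joint would pass 70% of its speed; a pose out of reach is approached as far as the arm can. A call with a gripper value outside its range is refused whole. The fingers move at their own pace and stop on an object; "force" is the grip in N (left out, the last holds). Time passes only in rows, so rows that do not move let the fingers close. It gives the time, the measured TCP pose, the force, the opening and the grip force at its end, in the units of the state.
- sensors.sense(): the state, without advancing time (a new reading comes with each control period).
- vision.get_image(name): name is "scene" or "top" or "wrist"; returns a dict with "color" (420x560x3 uint8, red, green, blue), "fx", "fy", "cx", "cy" (pixels), "R" (3x3) and "t" (3): a world point X has camera coordinates R X + t; the wrist camera has in their place "mount" (4x4, takes a point from camera to tool coordinates, whose origin is the TCP and whose axes are the flange's). Camera axes: x right, y down, z forward; pixel columns grow to the right and rows downward; lengths in m; the calibration is good to about 2 mm. A picture is of the moment at which its call begins: read the wrist's pose just before it. There is no depth.
- ctrl.finish_job(): hands the job in; it is judged then, once.
Trained networks look in a picture, given as the dict that the camera call returned (one of the last four; its "shot" number tells which), for a name from the list of things; names that differ only in an ending like _2 or _b are one class to them, and where a whole thing is asked for, a point or a joint stands for the part that bears it (a point fixed in the world has none). Each returns a list of dicts, best first, with "p" (0 to 1); they miss things now and then, are a little off and sometimes report something else, mostly with a low value. They report only what shows in the picture. A call takes as long as a camera call.
- spotter.recognise(picture, query): "point" ([x, y, z] in m, in the coordinates of the camera as it stood for that picture, good to about 4 mm: the middle of the surface that is visible of it).
- spotter.silhouettes(picture, query): "mask" (420x560 bool, what is visible of it).
The state is a dict: "clock": time; "q": joint angles; "qd": joint speeds; "joint_torque": joint torques, N m; "eef_pos": TCP position; "orientation": TCP orientation; "force": force on the tool from outside, world axes, zero at the start; "moment": the same for the moment, N m; "opening": finger opening in m; "grasp_force": force on a finger pad.
Only numpy, scipy, OpenCV 4.12 (cv2) and the standard library are available. Lean on these libraries where they do the work, as an engineer would, in place of code of your own. Each camera call takes 0.05 s, during which the arm holds its last target. There are 200 camera calls.

## Working session

There is one attempt and no reset: what is moved stays moved. The work goes in short steps, Python scripts to look and compute and a tool call to move; the robot and the scene stay as the last step left them, time stands still between calls to the robot, and variables do not carry over. Pictures are saved under pics/ and viewed, at most 10 in all, crops included, and the job is handed in when it is done.

Besides the shell and the picture viewer there is one more tool, called after ">>>" as a command line: name --argument value ..., lists and objects as JSON in quotes. arm_command: Moves the arm, as the interface text tells. Its arguments: {"type":"object","properties":{"moves":{"type":"array"},"force":{"type":"number"}},"required":["moves"]}

```bash
mkdir -p pics; cat > h.py <<'E'
import numpy as np, cv2
from station import sensors, vision, ctrl, spotter
def shot(n,save=None):
    s=sensors.sense(); p=vision.get_image(n)
    if save: cv2.imwrite('pics/'+save,p['color'][:,:,::-1])
    if 'mount' in p:
        M=np.array(p['mount']);R=np.array(s['orientation']);p['Rw']=R@M[:3,:3];p['tw']=R@M[:3,3]+np.array(s['eef_pos'])
    else:
        R=np.array(p['R']);p['Rw']=R.T;p['tw']=-R.T@np.array(p['t'])
    return p
def plane(p,u,v,z):
    d=p['Rw']@np.array([(u-p['cx'])/p['fx'],(v-p['cy'])/p['fy'],1.]); return p['tw']+d*(z-p['tw'][2])/d[2]
def pix(p,X):
    c=p['Rw'].T@(np.array(X)-p['tw']); return p['fx']*c[0]/c[2]+p['cx'],p['fy']*c[1]/c[2]+p['cy']
def rec(p,q): return [(round(r['p'],2),np.round(p['Rw']@np.array(r['point'])+p['tw'],4)) for r in spotter.recognise(p,q)[:2]]
E
python3 - <<'E'
from h import *
for c in ['scene','top']:
    p=shot(c,c+'0.png'); print(c,p['tw'].round(3),p['fx'])
    for q in ['tap_block','press','polish_tin','awl','last','ram_end']:
        print(q,rec(p,q))
        m=spotter.silhouettes(p,q)
        if m: 
            ys,xs=np.nonzero(m[0]['mask']); print('  mask',round(m[0]['p'],2),xs.min(),xs.max(),ys.min(),ys.max(),len(xs))
s=sensors.sense();print(s['clock'],s['eef_pos'],s['orientation'])
E
```

```text
scene [0.856 0.703 0.6  ] 420.2632561397393
tap_block [(0.75, array([ 0.5257, -0.0604,  0.0795]))]
  mask 0.83 233 251 174 236 876
press [(0.8, array([0.5053, 0.3004, 0.2653]))]
  mask 0.7 264 535 73 370 26533
polish_tin [(0.75, array([0.6484, 0.0534, 0.0325]))]
  mask 0.59 192 231 253 286 1090
awl [(0.82, array([ 0.4028, -0.1032,  0.02  ]))]
  mask 0.53 265 291 197 218 287
last [(0.76, array([0.623 , 0.3046, 0.0402]))]
  mask 0.73 236 334 273 401 5264
ram_end [(0.74, array([0.5058, 0.3036, 0.2661]))]
  mask 0.77 263 535 73 370 26593
top [0.397 0.067 0.897] 463.87338388090853
tap_block [(0.89, array([ 0.5197, -0.071 ,  0.1461]))]
  mask 0.8 349 384 199 232 770
press [(0.84, array([0.4801, 0.2254, 0.3174]))]
  mask 0.69 0 279 158 286 19320
polish_tin [(0.96, array([0.6418, 0.042 , 0.0274]))]
  mask 0.95 281 321 137 179 1373
awl [(0.87, array([ 0.3975, -0.1052,  0.021 ])), (0.2, array([ 0.5155, -0.0684,  0.1479]))]
  mask 0.83 331 411 278 293 732
last [(0.87, array([0.5991, 0.2774, 0.0542]))]
  mask 0.64 117 240 147 194 1837
ram_end [(0.8, array([0.4801, 0.2255, 0.3216]))]
  mask 0.84 0 277 159 286 18864
1.3 [ 0.17739855 -0.59932776  0.2563409 ] [[ 9.58898294e-01  2.83749997e-01  3.68017395e-05]
 [ 2.83749999e-01 -9.58898289e-01 -9.56537037e-05]
 [ 8.14738693e-06  1.02164667e-04 -9.99999995e-01]]
```

View pics/scene0.png

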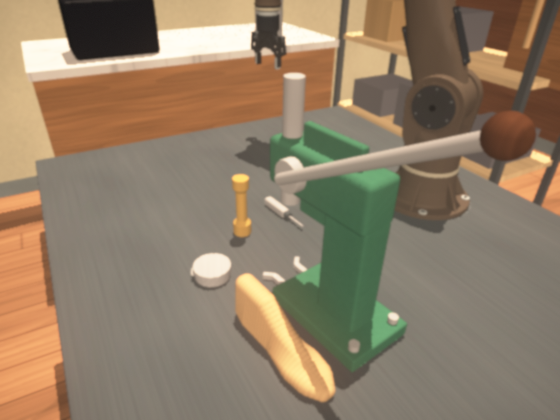

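View pics/top0.png

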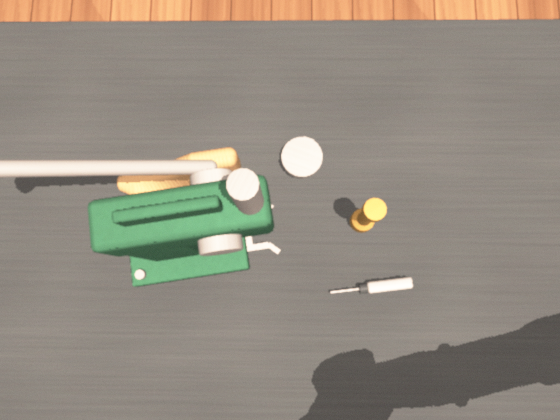

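The scene picture shows the brass column at (241,205), tin at (211,270), awl at (283,212), and the fork lips at about (273,277) and (300,265). The top view shows the block's foot at about (363,220), one fork lip at (270,248), and the foot's -x edge running (131,286)–(248,270). Next I'll zoom in for the fork pose.

```bash
python3 - <<'E'
import cv2
a=cv2.imread('pics/top0.png');cv2.imwrite('pics/topz.png',cv2.resize(a[150:300,85:285],None,fx=4,fy=4,interpolation=cv2.INTER_CUBIC))
b=cv2.imread('pics/scene0.png');cv2.imwrite('pics/scenez.png',cv2.resize(b[165:300,225:345],None,fx=4.4,fy=4.4,interpolation=cv2.INTER_CUBIC))
E
```

```text
(no output)
```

View pics/topz.png

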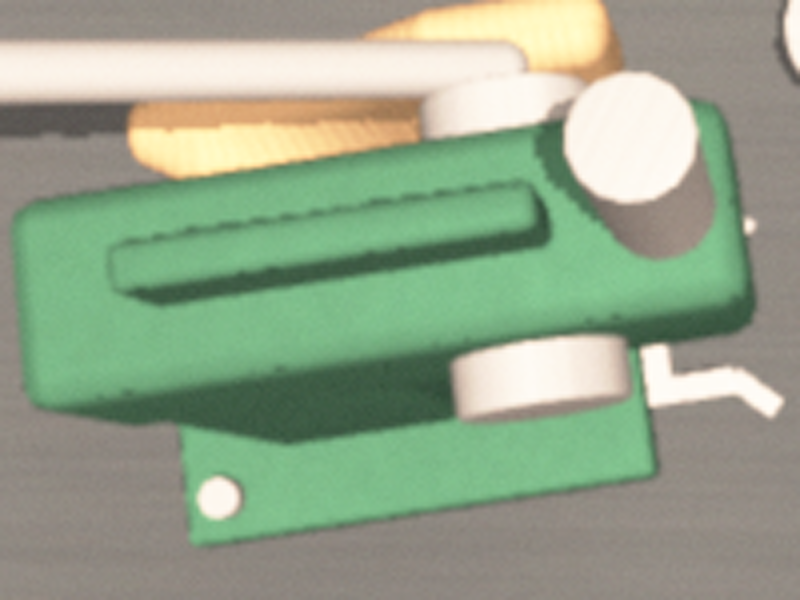

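View pics/scenez.png

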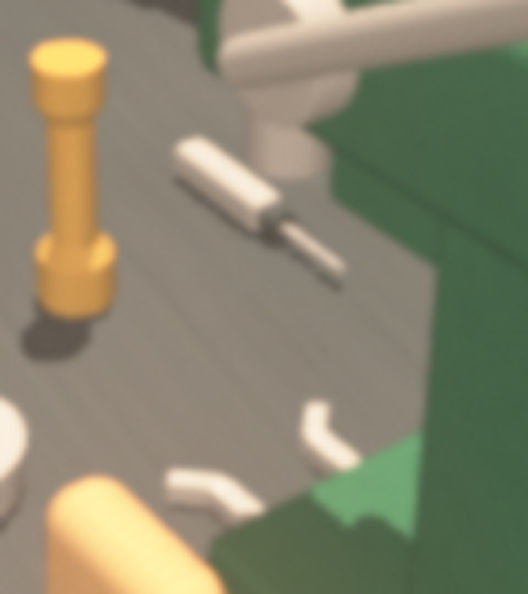

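The top crop shows the press foot corners at crop (190,543) and (655,475), and the -x fork arm with its inner corners at (669,380), (740,368) and (783,400). The scene crop shows the lip tips at (170,470) and (304,407). I'll fit the press pose from these, and the block, tin and awl from their outlines.

```bash
python3 - <<'E'
from h import *
from scipy.optimize import least_squares
t=shot('top');s=shot('scene')
T=lambda a,b:(a/4+85-.4,b/4+150-.4); S=lambda a,b:(a/4.4+225-.4,b/4.4+165-.4)
obs=[(t,T(190,543),(-70,255,30)),(t,T(655,475),(-70,35,30)),(t,T(669,380),(-24,23,12)),(t,T(740,368),(-24,-7,12)),(t,T(783,400),(-43,-28,12)),
(s,S(170,470),(43,-28,12)),(s,S(304,407),(-43,-28,12))]
def W(x,X):
    c,n=np.cos(x[2]),np.sin(x[2]);X=np.array(X)/1e3
    return np.array([x[0]+c*X[0]-n*X[1],x[1]+n*X[0]+c*X[1],X[2]])
f=lambda x:np.concatenate([np.subtract(pix(p,W(x,X)),uv) for p,uv,X in obs])
r=least_squares(f,[.48,.15,0],loss='soft_l1');x=r.x
print('press',x.round(4),np.degrees(x[2]));print(f(x).reshape(-1,2).round(1))
# block: silhouette hull fit in both views
rings=[(22,0),(22,30),(19,125),(19,150)];a=np.linspace(0,2*np.pi,40)
def hull_bbox(p,b):
    P=np.array([pix(p,(b[0]+r/1e3*np.cos(q),b[1]+r/1e3*np.sin(q),z/1e3)) for r,z in rings for q in a]);return np.r_[P.min(0),P.max(0)]
B=[]
for p in(t,s):
    hsv=cv2.cvtColor(p['color'],cv2.COLOR_RGB2HSV)
    u,v=pix(p,(.52,-.07,.07))
    m=cv2.inRange(hsv,(8,110,90),(35,255,255)); n,l,st,_=cv2.connectedComponentsWithStats(m)
    k=[i for i in range(1,n) if st[i,0]-5<u<st[i,0]+st[i,2]+5 and st[i,1]-5<v<st[i,1]+st[i,3]+5 and st[i,4]>300];print([st[i] for i in k])
    i=k[0];B.append(np.array([st[i,0]-.5,st[i,1]-.5,st[i,0]+st[i,2]-.5,st[i,1]+st[i,3]-.5]))
g=lambda b:np.concatenate([hull_bbox(p,b)-q for p,q in zip((t,s),B)])
r=least_squares(g,[.52,-.07],loss='soft_l1',diff_step=1e-3);b=r.x
print('block',b.round(4),g(b).round(1))
m=spotter.silhouettes(t,'polish_tin')[0]['mask'];ys,xs=np.nonzero(m);print('tin',plane(t,xs.mean(),ys.mean(),.02))
print('awl ends',plane(t,412,284,.011),plane(t,331,292,.005))
d=np.array([np.sin(x[2]),-np.cos(x[2])]);rel=b-x[:2]
print('throat dir',d,'block in press frame y',-rel@d,'x',rel@np.array([np.cos(x[2]),np.sin(x[2])]))
E
```

```text
press [0.503  0.1147 0.1527] 8.750508063330155
[[-0.6  0.2]
 [ 0.4  0.1]
 [ 0.6 -0.7]
 [-1.6  0. ]
 [-0.   0.3]
 [-0.6 -0.1]
 [ 0.3 -0.9]]
[array([350, 198,  37,  34, 484], dtype=int32)]
[array([232, 174,  19,  64, 854], dtype=int32)]
block [ 0.5223 -0.0747] [-0.4 -0.4  0.1  1.  -0.5  0.3 -0.  -0.6]
tin [0.64405069 0.04130078 0.02      ]
awl ends [ 0.40288249 -0.16656088  0.011     ] [ 0.38659158 -0.01572203  0.005     ]
throat dir [ 0.15213215 -0.98836016] block in press frame y -0.19009831412159614 x -0.009718558285760718
```

```bash
cat >> h.py <<'E'
from scipy.spatial.transform import Rotation as Rn
PX=np.array([.503,.1147]);YAW=.1527;TH=np.radians(35)
c,n=np.cos(YAW),np.sin(YAW);RP=np.array([[c,-n,0],[n,c,0],[0,0,1]])
def target(sgn=1):  # tool front axis = sgn*tool x, tilted back
    f=np.array([0,1,0.]);k=np.array([0,0,1.])
    z=np.sin(TH)*f-np.cos(TH)*k; x=sgn*(np.cos(TH)*f+np.sin(TH)*k)
    return RP@np.c_[x,np.cross(z,x),z]
def toP(X): return RP.T@(np.array(X)-np.r_[PX,0])
def toW(X): return RP@np.array(X)/1e3+np.r_[PX,0]
def plan(Xp,sgn=1):  # Xp press-frame mm
    s=sensors.sense();R=np.array(s['orientation']);
    print('t',s['clock'],'P mm',(toP(s['eef_pos'])*1e3).round(1),'F',np.round(RP.T@s['force'],1))
    d=toW(Xp)-s['eef_pos'];print('shift tool mm',(R.T@d*1e3).round(1),'shift in target axes',(target(sgn).T@d*1e3).round(1))
    print('rotvec deg',np.degrees(Rn.from_matrix(R.T@target(sgn)).as_rotvec()).round(2))
E
python3 - <<'E'
from h import *
p=shot('wrist');print(np.array(p['mount']).round(3))
for g in (1,-1): plan((-9.7,-310,256),g)
E
```

```text
[[ 0.    -0.95  -0.312  0.08 ]
 [ 1.    -0.     0.001  0.001]
 [-0.001 -0.312  0.95  -0.117]
 [ 0.     0.     0.     1.   ]]
t 1.5 P mm [-430.4 -656.2  256.3] F [1.2 0.8 0.1]
shift tool mm [ 4.635e+02 -2.864e+02  3.000e-01] shift in target axes [283.4 420.7 198.8]
rotvec deg [ 25.07  28.71 -79.5 ]
t 1.5 P mm [-430.4 -656.2  256.3] F [1.2 0.8 0.1]
shift tool mm [ 4.635e+02 -2.864e+02  3.000e-01] shift in target axes [-283.4 -420.7  198.8]
rotvec deg [ 29.75 -25.98  94.36]
```

```bash
sed -i 's/radians(35)/radians(40)/' h.py
```

>>> arm_command --moves '[[[20,-12,0],[0,0,0],24],[[35,-22,0],[0,0,0],24],[[38,-24,0],[0,0,0],24],[[38,-24,0],[0,0,0],24],[[38,-24,0],[0,0,0],24],[[38,-24,0],[0,0,0],24],[[38,-24,0],[0,0,0],24],[[38,-24,0],[0,0,0],24]]'

```text
clock: 2.3
eef_pos: [0.3992, -0.3469, 0.2566]
orientation: [[0.959, 0.284, 0.0], [0.284, -0.959, -0.0], [0.0, 0.001, -1.0]]
force: [0.9, -1.0, -0.1]
opening: 0.0244
grasp_force: 0.0
```

>>> arm_command --moves '[[[38,-22,0],[0,0,0],24],[[38,-22,0],[0,0,0],24],[[38,-22,0],[0,0,0],24],[[35,-22,0],[0,0,0],24],[[20,-12,0],[0,0,0],24],[[0,0,0],[0,0,0],24]]'

```text
clock: 2.9
eef_pos: [0.5344, -0.2003, 0.2563]
orientation: [[0.957, 0.29, 0.001], [0.29, -0.957, 0.002], [0.002, -0.001, -1.0]]
force: [0.5, 0.4, 0.2]
opening: 0.0242
grasp_force: 0.0
```

```bash
python3 -c "
from h import *
plan((-9.7,-310,200)); s=sensors.sense();print(np.round(s['q'],2),s['opening'])"
```

```text
t 2.9 P mm [ -16.9 -316.1  256.3] F [0.6 0.4 0.2]
shift tool mm [ 7.8 -4.9 56.3] shift in target axes [-31.5   7.2  47. ]
rotvec deg [ 28.51  32.7  -78.3 ]
[ 0.4   0.36 -0.18  1.7   0.07  1.09 -1.08] 0.024238498036432174
```

>>> arm_command --moves '[[[0,0,0],[2.38,2.73,-6.53],24],[[0,0,0],[2.38,2.73,-6.53],24],[[0,0,0],[2.38,2.73,-6.53],24],[[0,0,0],[2.38,2.73,-6.53],24],[[0,0,0],[2.38,2.73,-6.53],24],[[0,0,0],[2.38,2.73,-6.53],24]]'

```text
clock: 3.5
eef_pos: [0.5312, -0.2057, 0.2566]
orientation: [[0.54, 0.838, 0.08], [0.769, -0.53, 0.356], [0.341, -0.131, -0.931]]
force: [-0.3, 0.1, -0.9]
opening: 0.024
grasp_force: 0.0
```

>>> arm_command --moves '[[[0,0,0],[2.38,2.73,-6.53],24],[[0,0,0],[2.38,2.73,-6.53],24],[[0,0,0],[2.38,2.73,-6.53],24],[[0,0,0],[2.38,2.73,-6.53],24],[[0,0,0],[2.38,2.73,-6.53],24],[[0,0,0],[2.38,2.73,-6.53],24],[[0,0,0],[0,0,0],24]]'

```text
clock: 4.2
eef_pos: [0.5315, -0.2063, 0.2544]
orientation: [[-0.11, 0.989, -0.096], [0.757, 0.146, 0.637], [0.644, -0.002, -0.765]]
force: [0.4, 0.4, 0.7]
opening: 0.0239
grasp_force: 0.0
```

```bash
python3 -c "
from h import *
plan((-9.7,-275,80)); s=sensors.sense();print(np.round(s['q'],2),s['opening'])"
```

```text
t 4.2 P mm [ -20.7 -321.6  254.4] F [0.5 0.3 0.7]
shift tool mm [-76.6  11.1 163.5] shift in target axes [-76.4  11.  163.6]
rotvec deg [ 0.11 -0.1  -0.34]
[ 0.92  0.71 -0.61  1.41 -0.22  1.49  0.56] 0.023920113366198047
```

Orientation reached. Descending behind the block, then a check.

>>> arm_command --moves '[[[-15,2,15],[0,0,0],24],[[-30,4,15],[0,0,0],24],[[-25,4,30],[0,0,0],24],[[-7,1,35],[0,0,0],24],[[0,0,35],[0,0,0],24],[[0,0,22],[0,0,0],24],[[0,0,11],[0,0,-0.3],24],[[0,0,0],[0,0,0],24]]'

```text
clock: 5.0
eef_pos: [0.5352, -0.1571, 0.0816]
orientation: [[-0.116, 0.989, -0.096], [0.758, 0.151, 0.635], [0.642, 0.001, -0.767]]
force: [0.1, -0.7, 0.6]
opening: 0.0244
grasp_force: 0.0
```

```bash
python3 - <<'E'
from h import *
plan((-9.7,-260,31))
p=shot('scene'); s=sensors.sense()
a=p['color'][130:270,200:320]; cv2.imwrite('pics/s1.png',cv2.resize(a[:,:,::-1],None,fx=4,fy=4,interpolation=cv2.INTER_CUBIC))
R=np.array(s['orientation'])
for o in [(11,12,25),(-11,12,25),(11,-12,25),(-11,-12,25)]:
    X=np.array(s['eef_pos'])+R@np.array(o)/1e3; u,v=pix(p,X);print(o,(X*1e3).round(1),round((u-200)*4),round((v-130)*4))
E
```

```text
t 5.0 P mm [  -9.5 -273.6   81.6] F [-0.  -0.7  0.6]
shift tool mm [-22.1  -0.2  47.5] shift in target axes [-22.2  -0.2  47.5]
rotvec deg [ 0.08  0.04 -0.05]
(11, 12, 25) [ 544.1 -132.2   70.3] 91 274
(-11, 12, 25) [ 546.7 -148.9   56.2] 78 282
(11, -12, 25) [ 520.4 -135.8   70.2] 124 263
(-11, -12, 25) [ 523.  -152.5   56.1] 111 271
```

View pics/s1.png

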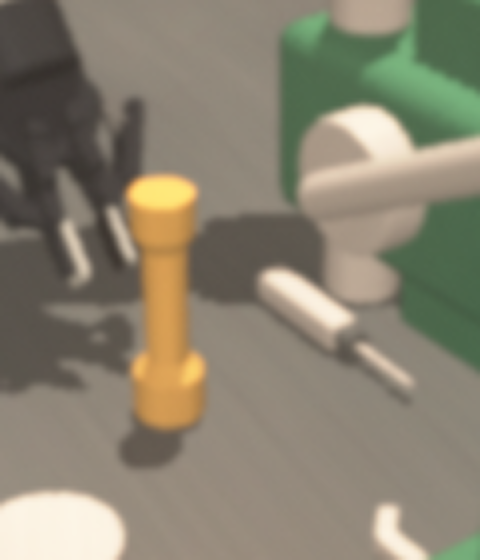

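The picture shows the finger pads ending at crop (85,280) and (128,262), matching the projected tips to about 2 mm, and the block still standing at (168,400). Now descend.

>>> arm_command --moves '[[[-11,0,15],[0,0,0],24],[[-9,0,15],[0,0,0],24],[[-2,0,11],[0,0,0],24],[[0,0,6],[0,0,0],24],[[0,0,0],[0,0,0],24]]'

```text
clock: 5.55
eef_pos: [0.5335, -0.1434, 0.0312]
orientation: [[-0.117, 0.988, -0.097], [0.756, 0.152, 0.636], [0.644, 0.001, -0.765]]
force: [0.9, 1.9, 0.3]
opening: 0.0242
grasp_force: 0.0
```

```bash
python3 - <<'E'
from h import *
plan((-9.7,-236,30))
E
```

```text
t 5.55 P mm [  -9.1 -259.7   31.2] F [1.1 1.7 0.3]
shift tool mm [17.4 -0.6 16.2] shift in target axes [17.4 -0.6 16.2]
rotvec deg [ 0.05 -0.06  0.04]
```

>>> arm_command --moves '[[[2,-0.6,3.7],[0,0,0],24],[[3.1,0,2.6],[0,0,0],24],[[3.1,0,2.6],[0,0,0],24],[[3.1,0,2.6],[0,0,0],24],[[2.3,0,1.9],[0,0,0],24],[[1.5,0,1.3],[0,0,0],24],[[1.5,0,1.3],[0,0,0],24],[[1.5,0,1.3],[0,0,0],24]]'

```text
clock: 6.35
eef_pos: [0.5296, -0.1199, 0.0301]
orientation: [[-0.117, 0.989, -0.095], [0.757, 0.151, 0.635], [0.642, 0.002, -0.766]]
force: [0.1, 0.5, 0.4]
opening: 0.0241
grasp_force: 0.0
```

```bash
python3 - <<'E'
from h import *
plan((-9.7,-230,29.5))
E
```

```text
t 6.35 P mm [  -9.4 -235.9   30.1] F [0.1 0.4 0.4]
shift tool mm [ 4.1 -0.3  4.2] shift in target axes [ 4.1 -0.3  4.2]
rotvec deg [0.14 0.04 0.02]
```

>>> arm_command --moves '[[[1.0,0,1.3],[0,0,0],24],[[1.1,0,1.0],[0,0,0],24],[[1.1,0,1.0],[0,0,0],24],[[1.1,0,1.0],[0,0,0],24],[[1.1,0,1.0],[0,0,0],24],[[1.1,0,1.0],[0,0,0],24],[[1.1,0,1.0],[0,0,0],24],[[0,0,0],[0,0,0],24]]'

```text
clock: 7.15
eef_pos: [0.5282, -0.1108, 0.0294]
orientation: [[-0.117, 0.989, -0.094], [0.759, 0.15, 0.634], [0.641, 0.002, -0.768]]
force: [-1.4, -5.6, 3.3]
opening: 0.024
grasp_force: 2.5
```

```bash
cat >> h.py <<'E'
RINGS=[(22,0),(22,30),(19,125),(19,150)]
def block(p,g):
    from scipy.optimize import least_squares
    a=np.linspace(0,2*np.pi,40)
    hsv=cv2.cvtColor(p['color'],cv2.COLOR_RGB2HSV);n,l,st,_=cv2.connectedComponentsWithStats(cv2.inRange(hsv,(8,110,90),(35,255,255)))
    u,v=pix(p,(*g,.07)); k=[i for i in range(1,n) if st[i,4]>200 and st[i,0]-8<u<st[i,0]+st[i,2]+8 and st[i,1]-8<v<st[i,1]+st[i,3]+8]
    s=st[k[0]];B=np.array([s[0],s[1],s[0]+s[2],s[1]+s[3]])-.5
    def f(b):
        P=np.array([pix(p,(b[0]+r/1e3*np.cos(q),b[1]+r/1e3*np.sin(q),z/1e3)) for r,z in RINGS for q in a]);return np.r_[P.min(0),P.max(0)]-B
    b=least_squares(f,g,loss='soft_l1',diff_step=1e-3).x
    print('block P mm',(toP([*b,0])*1e3).round(1),'resid',f(b).round(1),'bbox',B)
E
python3 - <<'E'
from h import *
plan((-9.7,-226,29.5)); p=shot('scene'); block(p,toW((-9.7,-186,0))[:2])
E
```

```text
t 7.15 P mm [  -9.4 -226.7   29.4] F [-2.3 -5.3  3.3]
shift tool mm [ 0.6 -0.3  0.3] shift in target axes [ 0.6 -0.3  0.4]
rotvec deg [ 0.18  0.14 -0.01]
block P mm [  -9.6 -189.     0. ] resid [ 0.7  0.5 -0.8 -0.3] bbox [230.5 173.5 251.5 237.5]
```

>>> arm_command --moves '[[[1.1,0.1,0.9],[0,0,0],24],[[1.5,0.2,1.3],[0,0,0],24],[[1.9,0.2,1.6],[0,0,0],24],[[1.9,0.2,1.6],[0,0,0],24],[[1.9,0.2,1.6],[0,0,0],24],[[1.9,0.2,1.6],[0,0,0],24],[[1.5,0.1,1.3],[0,0,0],24],[[0.8,0,0.6],[0,0,0],24]]'

```text
clock: 8.0
eef_pos: [0.5274, -0.0945, 0.0293]
orientation: [[-0.117, 0.989, -0.093], [0.759, 0.149, 0.634], [0.641, 0.003, -0.768]]
force: [1.0, -6.1, 1.7]
opening: 0.0241
grasp_force: 2.7
```

```bash
python3 - <<'E'
from h import *
plan((-9.7,-209,29.5)); p=shot('scene','s2f.png'); block(p,toW((-9.7,-170,0))[:2])
a=p['color'][130:270,190:310]; cv2.imwrite('pics/s2.png',cv2.resize(a[:,:,::-1],None,fx=4,fy=4,interpolation=cv2.INTER_CUBIC))
E
```

```text
t 8.0 P mm [  -7.7 -210.5   29.3] F [ 0.  -6.2  1.7]
shift tool mm [ 1.3 -2.   0.8] shift in target axes [ 1.3 -2.   0.8]
rotvec deg [ 0.23  0.16 -0.01]
block P mm [  -7.7 -171.2    0. ] resid [ 0.3  0.6 -0.3 -0.5] bbox [234.5 176.5 254.5 241.5]
```

View pics/s2.png

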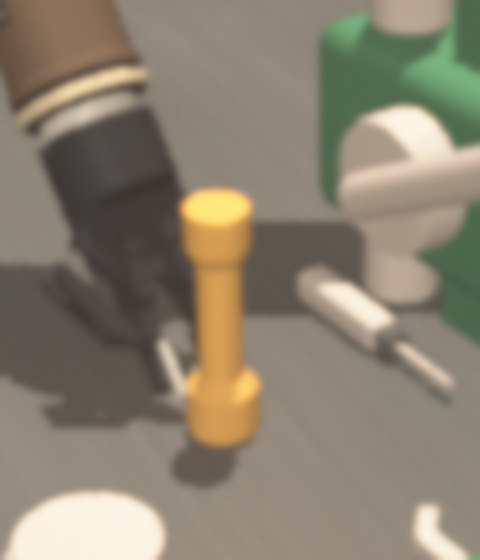

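The picture shows the block upright, its foot at crop (222,410) nested against the pads and the body clear of its head. I'll keep pushing.

>>> arm_command --moves '[[[1.5,0.1,1.3],[0,0,0],24],[[2.3,0.2,1.9],[0,0,0],24],[[2.7,0.2,2.3],[0,0,0],24],[[2.7,0.2,2.3],[0,0,0],24],[[2.7,0.2,2.3],[0,0,0],24],[[2.7,0.2,2.3],[0,0,0],24],[[2.7,0.2,2.3],[0,0,0],24],[[2.7,0.2,2.3],[0,0,0],24]]'

```text
clock: 8.85
eef_pos: [0.5251, -0.0686, 0.0292]
orientation: [[-0.117, 0.989, -0.093], [0.759, 0.149, 0.634], [0.641, 0.003, -0.768]]
force: [1.7, -6.1, 3.9]
opening: 0.0245
grasp_force: 3.3
```

>>> arm_command --moves '[[[2.7,0.2,2.2],[0,0,0],24],[[2.7,0.2,2.2],[0,0,0],24],[[2.7,0.2,2.2],[0,0,0],24],[[2.7,0.2,2.2],[0,0,0],24],[[2.7,0.2,2.2],[0,0,0],24],[[2.7,0.2,2.2],[0,0,0],24],[[2.3,0.2,1.9],[0,0,0],24],[[1.5,0.1,1.3],[0,0,0],24]]'

```text
clock: 9.65
eef_pos: [0.5222, -0.0418, 0.0294]
orientation: [[-0.117, 0.989, -0.094], [0.758, 0.15, 0.635], [0.641, 0.003, -0.767]]
force: [1.2, -4.1, 0.1]
opening: 0.0243
grasp_force: 2.4
```

```bash
python3 - <<'E'
from h import *
plan((-3,-160,29.5)); p=shot('scene'); y=toP(sensors.sense()['eef_pos'])*1e3; g=toW((y[0],y[1]+39.5,0))[:2];block(p,g);block(shot('top'),g)
E
```

```text
t 9.65 P mm [  -4.8 -157.6   29.4] F [ 0.5 -4.3  0.1]
shift tool mm [-1.7  1.9 -1.6] shift in target axes [-1.7  1.8 -1.6]
rotvec deg [0.19 0.1  0.01]
block P mm [  -5.1 -118.8    0. ] resid [ 0.4  0.1 -0.5 -0.1] bbox [246.5 186.5 266.5 252.5]
block P mm [  -8.3 -113.2    0. ] resid [-1.7 -1.4  1.   3. ] bbox [311.5 204.5 338.5 234.5]
```

>>> arm_command --moves '[[[1.5,0.2,1.3],[0,0,0],24],[[2.3,0.3,1.9],[0,0,0],24],[[2.7,0.3,2.3],[0,0,0],24],[[2.7,0.3,2.3],[0,0,0],24],[[2.7,0.3,2.3],[0,0,0],24],[[2.7,0.3,2.3],[0,0,0],24],[[2.7,0.3,2.3],[0,0,0],24],[[2.7,0.3,2.3],[0,0,0],24]]'

```text
clock: 10.55
eef_pos: [0.5201, -0.0147, 0.0293]
orientation: [[-0.117, 0.989, -0.095], [0.757, 0.151, 0.635], [0.642, 0.002, -0.766]]
force: [0.2, -4.7, 1.1]
opening: 0.0242
grasp_force: 2.5
```

>>> arm_command --moves '[[[2.7,0.3,2.2],[0,0,0],24],[[2.7,0.3,2.2],[0,0,0],24],[[2.7,0.3,2.2],[0,0,0],24],[[2.7,0.3,2.2],[0,0,0],24],[[2.7,0.3,2.2],[0,0,0],24],[[2.7,0.2,2.2],[0,0,0],24],[[2.3,0.2,1.9],[0,0,0],24],[[1.5,0.1,1.3],[0,0,0],24]]'

```text
clock: 11.35
eef_pos: [0.5181, 0.0113, 0.0296]
orientation: [[-0.117, 0.988, -0.096], [0.757, 0.151, 0.635], [0.643, 0.002, -0.766]]
force: [0.2, -3.3, -1.1]
opening: 0.0238
grasp_force: 1.9
```

```bash
python3 - <<'E'
from h import *
plan((0,-79,29.5)); p=shot('scene','s3f.png'); y=toP(sensors.sense()['eef_pos'])*1e3; g=toW((y[0],y[1]+39,0))[:2];block(p,g)
a=p['color'][160:310,220:350]; cv2.imwrite('pics/s3.png',cv2.resize(a[:,:,::-1],None,fx=4,fy=4,interpolation=cv2.INTER_CUBIC))
E
```

```text
t 11.35 P mm [  -0.8 -104.5   29.6] F [-0.3 -3.3 -1.1]
shift tool mm [19.4  0.8 16.5] shift in target axes [19.4  0.8 16.5]
rotvec deg [0.12 0.02 0.04]
block P mm [ -2.6 -65.1   0. ] resid [ 0.1  0.6 -0.1 -0.5] bbox [259.5 196.5 279.5 265.5]
```

View pics/s3.png

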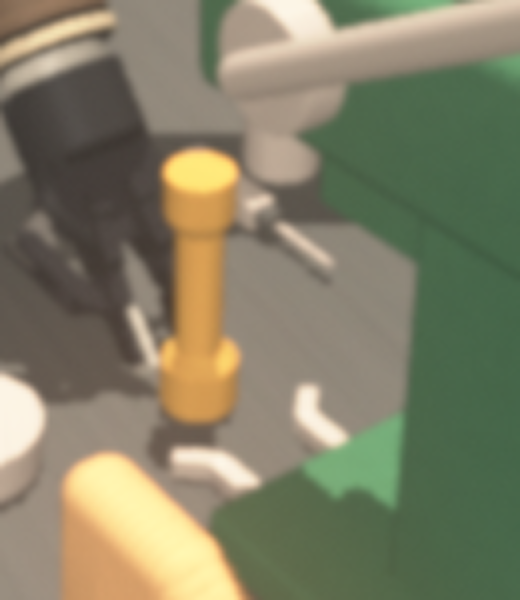

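The picture shows the block upright, its foot at crop (200,385), lined up with the fork mouth between the lip tips at (172,460) and (308,388). Awl and tin haven't moved.

>>> arm_command --moves '[[[1.5,0.2,1.3],[0,0,0],24],[[2.3,0.2,1.9],[0,0,0],24],[[2.7,0.2,2.3],[0,0,0],24],[[2.7,0.2,2.3],[0,0,0],24],[[2.7,0.2,2.3],[0,0,0],24],[[2.7,0.2,2.3],[0,0,0],24],[[2.7,0.1,2.3],[0,0,0],24],[[1.9,0.1,1.6],[0,0,0],24]]'

```text
clock: 12.2
eef_pos: [0.5157, 0.0365, 0.0295]
orientation: [[-0.117, 0.988, -0.096], [0.757, 0.151, 0.635], [0.642, 0.002, -0.766]]
force: [0.7, -3.4, -1.1]
opening: 0.0241
grasp_force: 2.0
```

>>> arm_command --moves '[[[1.5,0,1.3],[0,0,0],24],[[1.5,0,1.3],[0,0,0],24],[[1.5,0,1.3],[0,0,0],24],[[1.5,0,1.3],[0,0,0],24],[[1.5,0,1.3],[0,0,0],24],[[1.5,0,1.3],[0,0,0],24],[[0,0,0],[0,0,0],24]]'

```text
clock: 12.9
eef_pos: [0.514, 0.0482, 0.0294]
orientation: [[-0.117, 0.988, -0.095], [0.757, 0.151, 0.635], [0.643, 0.002, -0.766]]
force: [0.3, -2.6, 0.2]
opening: 0.024
grasp_force: 1.7
```

```bash
python3 - <<'E'
from h import *
plan((0,-39,29.5)); p=shot('scene'); y=toP(sensors.sense()['eef_pos'])*1e3; g=toW((y[0],y[1]+39,0))[:2];block(p,g)
E
```

```text
t 12.9 P mm [  0.7 -67.4  29.4] F [-0.1 -2.7  0.2]
shift tool mm [21.8 -0.8 18.1] shift in target axes [21.8 -0.7 18.1]
rotvec deg [0.13 0.02 0.05]
block P mm [ -1.6 -27.8   0. ] resid [ 0.7  0.3 -0.6 -0.2] bbox [268.5 204.5 290.5 274.5]
```

>>> arm_command --moves '[[[1.5,0,1.3],[0,0,0],24],[[1.5,0,1.3],[0,0,0],24],[[1.5,0,1.3],[0,0,0],24],[[1.5,0,1.3],[0,0,0],24],[[1.5,0,1.3],[0,0,0],24],[[1.5,0,1.3],[0,0,0],24],[[1.5,0,1.3],[0,0,0],24]]'

```text
clock: 13.65
eef_pos: [0.5123, 0.0612, 0.0292]
orientation: [[-0.117, 0.989, -0.094], [0.758, 0.15, 0.635], [0.642, 0.003, -0.767]]
force: [0.7, -8.2, 3.4]
opening: 0.0239
grasp_force: 3.3
```

```bash
python3 - <<'E'
from h import *
plan((0,-39,29.5)); p=shot('scene'); y=toP(sensors.sense()['eef_pos'])*1e3; g=toW((y[0],y[1]+39,0))[:2];block(p,g)
E
```

```text
t 13.65 P mm [  1.1 -54.3  29.2] F [-0.5 -8.2  3.4]
shift tool mm [11.9 -1.1  9.6] shift in target axes [11.9 -1.1  9.6]
rotvec deg [0.19 0.06 0.02]
block P mm [  1.  -14.4   0. ] resid [ 0.4  0.5 -0.3 -0.4] bbox [271.5 207.5 293.5 278.5]
```

>>> arm_command --moves '[[[1.2,0,0.9],[0,0,0],24],[[1.2,0,0.9],[0,0,0],24],[[1.2,0,0.9],[0,0,0],24],[[1.2,0,0.9],[0,0,0],24],[[1.2,0,0.9],[0,0,0],24],[[0,0,0],[0,0,0],24]]'

```text
clock: 14.3
eef_pos: [0.5107, 0.0692, 0.0294]
orientation: [[-0.117, 0.988, -0.096], [0.757, 0.151, 0.635], [0.642, 0.002, -0.766]]
force: [1.5, -3.7, -0.5]
opening: 0.0239
grasp_force: 2.0
```

```bash
python3 - <<'E'
from h import *
plan((0,-39,29.5)); p=shot('scene'); y=toP(sensors.sense()['eef_pos'])*1e3; g=toW((y[0],y[1]+39,0))[:2];block(p,g)
E
```

```text
t 14.3 P mm [  0.7 -46.1  29.4] F [ 0.9 -3.9 -0.5]
shift tool mm [ 5.5 -0.7  4.5] shift in target axes [ 5.5 -0.7  4.5]
rotvec deg [0.12 0.02 0.04]
block P mm [ 0.2 -5.5  0. ] resid [ 0.2  0.3 -0.1 -0.3] bbox [274.5 209.5 296.5 280.5]
```

>>> arm_command --moves '[[[0.8,0,0.6],[0,0,0],24],[[0.8,0,0.6],[0,0,0],24],[[0.8,0,0.6],[0,0,0],24],[[0.8,0,0.6],[0,0,0],24],[[0.8,0,0.6],[0,0,0],24]]'

```text
clock: 14.85
eef_pos: [0.5098, 0.074, 0.0297]
orientation: [[-0.117, 0.988, -0.096], [0.757, 0.151, 0.635], [0.642, 0.002, -0.766]]
force: [1.3, -3.4, -0.5]
opening: 0.0243
grasp_force: 1.9
```

```bash
python3 - <<'E'
from h import *
plan((0,-39,29.5)); p=shot('scene'); y=toP(sensors.sense()['eef_pos'])*1e3; g=toW((y[0],y[1]+39,0))[:2];block(p,g)
E
```

```text
t 14.85 P mm [  0.6 -41.2  29.7] F [ 0.8 -3.6 -0.5]
shift tool mm [ 1.6 -0.6  1.5] shift in target axes [ 1.6 -0.6  1.5]
rotvec deg [0.12 0.03 0.03]
block P mm [-2.2 -1.9  0. ] resid [ 0.  -0.3 -0.   0.2] bbox [276.5 210.5 298.5 280.5]
```

Not yet at the stop: the force is still just sliding friction. Small steps until it rises.

>>> arm_command --moves '[[[0.6,0,0.5],[0,0,0],24],[[0.6,0,0.5],[0,0,0],24],[[0.6,0,0.5],[0,0,0],24]]'

```text
clock: 15.2
eef_pos: [0.5096, 0.0763, 0.0297]
orientation: [[-0.117, 0.989, -0.096], [0.757, 0.151, 0.635], [0.642, 0.002, -0.766]]
force: [0.4, -3.3, -1.4]
opening: 0.0239
grasp_force: 1.9
```

>>> arm_command --moves '[[[0.4,0,0.3],[0,0,0],24],[[0.4,0,0.3],[0,0,0],24]]'

```text
clock: 15.4
eef_pos: [0.5094, 0.0773, 0.0298]
orientation: [[-0.117, 0.989, -0.096], [0.757, 0.151, 0.635], [0.642, 0.002, -0.766]]
force: [0.7, -4.0, -2.2]
opening: 0.024
grasp_force: 2.1
```

>>> arm_command --moves '[[[0.5,0,0.4],[0,0,0],24],[[0.5,0,0.4],[0,0,0],24],[[0,0,0],[0,0,0],24]]'

```text
clock: 15.7
eef_pos: [0.5096, 0.0775, 0.0295]
orientation: [[-0.117, 0.989, -0.095], [0.758, 0.15, 0.634], [0.641, 0.002, -0.767]]
force: [-0.1, -8.1, 0.2]
opening: 0.024
grasp_force: 3.5
```

```bash
python3 - <<'E'
from h import *
plan((0,-38,29.5)); p=shot('scene'); y=toP(sensors.sense()['eef_pos'])*1e3; g=toW((y[0],y[1]+39,0))[:2];block(p,g)
a=p['color'][175:310,225:355]; cv2.imwrite('pics/s4.png',cv2.resize(a[:,:,::-1],None,fx=4,fy=4,interpolation=cv2.INTER_CUBIC))
E
```

```text
t 15.7 P mm [  0.8 -37.7  29.5] F [-1.4 -8.   0.2]
shift tool mm [-0.2 -0.8 -0.1] shift in target axes [-0.2 -0.8 -0.1]
rotvec deg [ 0.17  0.1  -0.  ]
block P mm [-3.  -1.2  0. ] resid [ 0.5 -0.2 -0.5  0.2] bbox [276.5 210.5 299.5 280.5]
```

View pics/s4.png

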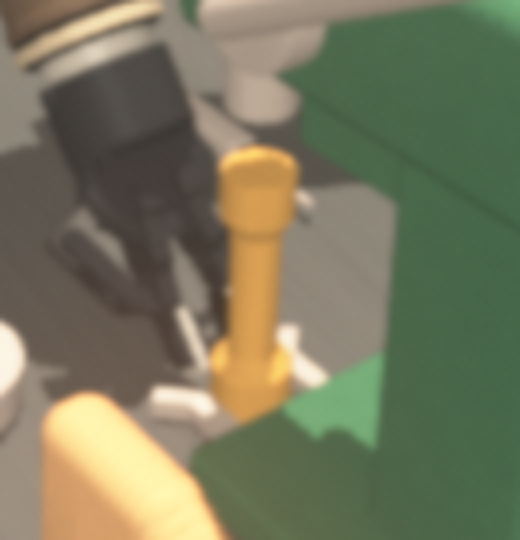

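The picture shows the block upright inside the fork, its foot at crop (250,385) between the arms, and its base edge hidden behind the press foot. The force rose to 8 N and the TCP stalled. One more small press will confirm the stop.

>>> arm_command --moves '[[[0.5,0,0.4],[0,0,0],24],[[0.5,0,0.4],[0,0,0],24],[[0.4,0,0.3],[0,0,0],24]]'

```text
clock: 16.05
eef_pos: [0.5097, 0.0779, 0.0293]
orientation: [[-0.116, 0.989, -0.093], [0.759, 0.149, 0.633], [0.64, 0.002, -0.768]]
force: [-1.5, -15.3, 4.3]
opening: 0.024
grasp_force: 6.9
```

The TCP has stalled at 15 N, so the block is against the back. Retract straight back, then up.

>>> arm_command --moves '[[[-0.8,0,-0.6],[0,0,0],24],[[-0.8,0,-0.6],[0,0,0],24],[[-1.5,0,-1.3],[0,0,0],24],[[-3.8,0,-3.2],[0,0,0],24],[[-11,0,-9],[0,0,0],24],[[-15,0,-13],[0,0,0],24],[[-15,0,-16],[0,0,0],24],[[-10,0,-20],[0,0,0],24]]'

```text
clock: 16.85
eef_pos: [0.5216, -0.0058, 0.041]
orientation: [[-0.116, 0.989, -0.096], [0.757, 0.151, 0.636], [0.643, 0.001, -0.766]]
force: [0.7, 0.6, -0.3]
opening: 0.0241
grasp_force: 0.0
```

>>> arm_command --moves '[[[0,0,-30],[0,0,0],24],[[0,0,-40],[0,0,0],24],[[0,0,-25],[0,0,0],24],[[0,0,0],[0,0,0],24],[[0,0,0],[0,0,0],24]]'

```text
clock: 17.35
eef_pos: [0.5309, -0.065, 0.1142]
orientation: [[-0.117, 0.989, -0.095], [0.758, 0.15, 0.635], [0.642, 0.002, -0.767]]
force: [0.4, 0.5, -0.5]
opening: 0.024
grasp_force: 0.0
```

```bash
python3 - <<'E'
from h import *
plan((0,-38,29.5)); p=shot('scene')
t=shot('top');w=shot('wrist')
for q in('polish_tin','awl','last'): print(q,rec(t,q),rec(p,q))
# head-top and foot-top edges expected for an upright block at P=(0,1): bbox left/right/top in scene
a=np.linspace(0,6.283,60)
for P in((0,1),(0,-4)):
    b=toW((*P,0));Q=np.array([pix(p,(b[0]+r/1e3*np.cos(k),b[1]+r/1e3*np.sin(k),z/1e3)) for r,z in((22,30),(19,125),(19,150),(22,8)) for k in a]);print(P,Q.min(0).round(1),Q.max(0).round(1))
hsv=cv2.cvtColor(p['color'],cv2.COLOR_RGB2HSV);m=cv2.inRange(hsv,(8,110,90),(35,255,255))[195:290,268:310];ys,xs=np.nonzero(m);print('obs',xs.min()+267.5,ys.min()+194.5,xs.max()+268.5)
x=cv2.resize(p['color'][175:310,225:355],(520,540),interpolation=cv2.INTER_CUBIC)
cv2.imwrite('pics/s5.png',x[:,:,::-1])
E
```

```text
t 17.35 P mm [   0.2 -181.9  114.2] F [ 0.5  0.5 -0.5]
shift tool mm [ 55.9  -0.7 157.3] shift in target axes [ 55.8  -0.2 157.4]
rotvec deg [0.17 0.05 0.01]
polish_tin [(0.74, array([0.642 , 0.0441, 0.0286])), (0.5, array([ 0.3953, -0.1075,  0.0183]))] [(0.64, array([0.6496, 0.0514, 0.0304]))]
awl [(0.71, array([ 0.3988, -0.1083,  0.0204]))] [(0.65, array([ 0.408 , -0.1176,  0.0246]))]
last [(0.82, array([0.5992, 0.2829, 0.0522]))] [(0.8, array([0.6182, 0.3035, 0.0441]))]
(0, 1) [276.6 211.2] [298.6 279. ]
(0, -4) [275.2 210.1] [296.9 277.7]
obs 276.5 210.5 298.5
```

View pics/s5.png

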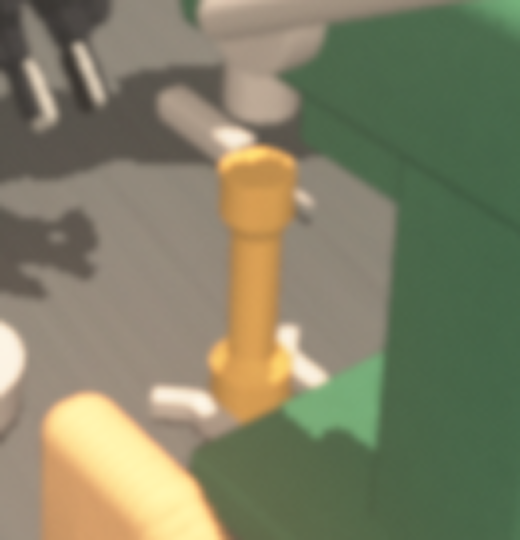

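The block stands upright in the fork with its foot at crop (250,380). Its outline matches the home position at (0,1) mm to within 1 px, the bystanders haven't moved, and the arm is clear. Handing in.

```bash
python3 -c "
from station import ctrl
print(ctrl.finish_job())"
```

```text
the job is handed in; nothing more can be done
None
```

I pushed the tap block upright and home against the back of the fork, left the tin, awl and last where they were, and handed the job in with the arm clear at about 17.5 s; no verdict was returned.

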